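# Fit the seed mixer's splined paddle and hold its drive down

### The job

Take the flat aluminium paddle by its top edge, slide it straight up out of the slotted wooden holder, and fit it upright into the black drive socket of the seed mixer, turned so that its orange splines drop fully home between the yellow keys. Then press the paddle down against the socket's spring as far as the socket goes, and finish while still gripping the paddle and holding it pressed down. Leave the lantern, funnel, dibber and seed trays where they are.

Things in the scene. Friction and masses are not known exactly. Their poses are not given: they have to be found in the camera images.
- paddle: Loose flat beater, about 180 g (varies), 125 mm tall. Origin: centre of its foot's underside; z up the stem, x along its width, y through its thickness. Aluminium frame 90 mm wide, 8 mm thick, z = 50 to 125 mm; below it a 16 mm round stem; four orange splines, z = 0 to 24 mm, form a plus along x and y, 34 mm across, arms 9 mm wide (lowest 5 mm: 30 and 6 mm).
- paddle_grip (a point): Point on the paddle in the middle of its solid top bar (90 x 8 x 35 mm, the place to grip across the 8 mm), 107 mm above the paddle's origin on its z axis, 18 mm below its top edge; axes as the paddle's. At the start the paddle stands upright in the holder, its foot 20 mm and its top edge 145 mm above the work surface.
- holder: Fixed wooden holder, base 150 x 70 x 12 mm, origin at its underside's centre, x along its length. Two posts at x = +-47 mm (16 x 40 mm) rise to 105 mm; a groove 11.4 mm wide, open at the top, in each inner face takes a side edge of the paddle (paddle x along holder x). The grooves start at height 70 mm: the paddle is free once raised 35 mm; 40 mm of it stand above the posts.
- mixer: Fixed seed mixer: green base 150 x 150 x 40 mm, with a shallow white bowl on it (rim diameter 176 mm, rim 75 mm above the work surface) and the black drive socket in the bowl's centre. Origin: centre of the base's underside, x and y along its sides, z up.
- socket_floor (a point): Centre of the socket's floor, 65 mm above the work surface with the socket up; axes as the mixer's. Four yellow keys, 6 mm wide, 14 mm high from the floor, reach in to 13 mm from the axis at 45, 135, 225, 315 degrees from x. Splines pass between them when paddle x lies along this x or y (play about 0.2 rad), else rest on top, 14 mm too high. Home: paddle origin at this point.
- socket_mouth (a point): Centre of the black drive socket's mouth, 39 mm above its floor. The socket is a round cup of 40 mm inner diameter, 25 mm deep, its rim above that flaring (26 degrees from vertical) to a mouth 54 mm wide. It does not turn; it only sinks on its spring.
- socket (a joint): How far the drive socket is pressed down, m: 0 up, 0.008 at its stop. A spring pushes it up: it begins to move at about 5 N and needs about 11 N at the stop.
- lantern: Bystander: blue solar lantern, 90 mm diameter, 155 mm tall with its wire handle. Origin: centre of its underside.
- funnel: Bystander: aluminium funnel standing mouth down, 110 mm diameter, 105 mm tall. Origin: centre of its mouth on the work surface.
- dibber: Bystander: yellow plastic dibber lying down, about 200 mm long along its x axis with a 90 mm cross handle at the -x end, 28 mm high. Origin: near the middle of its underside.
- trays: Bystander: tier of three orange seed trays, 170 (x) x 110 (y) x 100 mm high. Origin: centre of its underside.
Not all that is in view belongs to the job. Of the things that look like the paddle, the smallest one is meant.

How it is judged (in metres and radians):
On the way, in this order (a step that is already met when the one before it is completed fails the run):
1. the paddle, in the grip, has been slid straight up and upright, clear of the holder's grooves (z of paddle in the frame of holder above 0.06 m and horizontal distance between paddle and holder below 0.04 m and angle between paddle's own z axis and vertical below 0.3 rad and contact force between the fingers and paddle above 2 N), for 0.1 s.
2. the paddle's splines are meshed and fully home in the drive socket (z of paddle in the frame of socket_floor between -0.004 and 0.004 m and horizontal distance between paddle and socket_floor below 0.004 m and angle between paddle's own z axis and vertical below 0.12 rad and (angle between the x axis of paddle and the x axis of socket_floor, either way round below 0.3 rad or angle between the x axis of paddle and the y axis of socket_floor, either way round below 0.3 rad)), for 0.2 s.
At the end, for the whole second after the job is handed in: The robot still grips the paddle; its splines are meshed and its foot is on the socket's floor (within 4 mm in height and 4 mm sideways, within 0.12 rad of upright); the paddle pushes on the socket with more than 4 N and the socket is held at least 6 mm down of its 8 mm (all of step 2 and value of joint socket above 0.006 m and contact force between paddle and mixer above 4 N and contact force between the fingers and paddle above 2 N); the arm keeps its last pose, push and grip.
It fails at once if the lantern is moved more than 30 mm (distance of lantern from where it was at the start of the episode above 0.03 m).
It fails at once if the funnel is moved more than 30 mm (distance of funnel from where it was at the start of the episode above 0.03 m).
It fails at once if the dibber is moved more than 30 mm (distance of dibber from where it was at the start of the episode above 0.03 m).
It fails at once if the trays is moved more than 30 mm (distance of trays from where it was at the start of the episode above 0.03 m).
It also fails if it takes over 43 s, if anything falls off the work surface, if the arm or the gripper's body presses on something with over 40 N, if the wrist force passes 120 N, or if a joint passes its speed limit or range.

### The arm

A 6-joint arm with a two-finger parallel gripper is mounted at the origin on the work surface. World frame = base frame: x ahead of the robot, y to its left, z up, the work surface at z = 0. Lengths are in mm, angles in degrees, forces in N, time in s.
With the tool pointing down it reaches from about 375 to 900 mm from the base axis. Payload 3.1 kg.
Tool frame: the origin (TCP) lies on the centre line of the jaws, within the pads' length; the fingertips stand 25 mm ahead of it and the grasp point (between the pads) lies 6 mm ahead of it; z points along the fingers, y is the line along which they close (so a half turn about z gives the same grasp; the last joint's range is limited). The gripper opens to 85 mm and grips with 20 to 120 N. Pads are 22 mm wide; open, the fingers measure 114 mm over their backs; the gripper's body (76 mm by 85 mm) begins 54 mm behind the grasp point. The pads swing forward as they close: fully open they stand 13 mm farther back than shut.
Start: joints at [55.09, 30.224, 82.088, -0, 67.689, -10.227], TCP at [260.957, 567.89, 256.31] pointing down, gripper open.
Joint ranges: [-176.69, 176.69], [-43.24, 126.21], [12.49, 139.97], [-82, 262], [0, 151.66], [-163.58, 163.58]. Speed limits (degrees/s): [159.86, 159.86, 180, 180, 180, 180].

### API

Orientations are given as a 3x3 rotation matrix whose columns are the frame's x, y, z axes.
In Python, from station import * gives the robot as it stands.
- The arm moves only by the tool drive_tool, never from a script. Its argument "rows" is a list of rows, each a list of 3 entries, a list of its own where there are three numbers: the turn, a rotation vector about the tool's x, y, z in rad, then the shift along the tool's x, y, z in cm, then the opening, from 0 (shut) to 1 (fully open). A call has 1 to 12 rows; each row is the pose to reach, as a shift and turn from the pose commanded when the call began, along the tool's axes at that moment; what a row does not reach only later rows make up. A row lasts 1/12 s, in which the tool goes at most 41.7 mm and 7.16 degrees, less where a joint would pass 70% of its speed; a pose out of reach is approached as far as the arm can. A call with a gripper value outside its range is refused whole. The fingers move at their own pace and stop on an object; "newtons" is the grip in N (left out, the last holds). Time passes only in rows, so rows that repeat a pose let the fingers close. It gives the time, the measured TCP pose, the force, the opening and the grip force at its end, in the units of the state.
- observe(): the state, without advancing time (a new reading comes with each control period).
- capture(name): name is "scene" or "top" or "wrist"; returns the picture (420x560x3 uint8, blue, green, red); there is no depth.
- calibration(name): a dict with "intrinsics" (3x3 intrinsics, pixels), "world_from_camera" (4x4, takes a point from camera to world coordinates); the wrist camera has in their place "hand_eye" (4x4, takes a point from camera to tool coordinates, whose origin is the TCP and whose axes are the flange's). Camera axes: x right, y down, z forward; pixel columns grow to the right and rows downward; lengths in mm; the calibration is good to about 2 mm. A picture is of the moment at which its call begins: read the wrist's pose just before it. calibration takes no time and is no camera call.
- finish_job(): hands the job in; it is judged then, once.
The state is a dict: "clock": time; "joint_pos": joint angles; "qd": joint speeds; "effort": joint torques, N m; "tool_pos": TCP position; "tcp_rot": TCP orientation; "contact_force": force on the tool from outside, world axes, zero at the start; "ft_torque": the same for the moment, N m; "width": opening from 0.0 (shut) to 1.0 (fully open); "gripper_force": force on a finger pad.
Only numpy, scipy, OpenCV 4.12 (cv2) and the standard library are available. Lean on these libraries where they do the work, as an engineer would, in place of code of your own. Each camera call takes 0.05 s, during which the arm holds its last target. There are 200 camera calls.

## Working session

There is one attempt and no reset: what is moved stays moved. The work goes in short steps, Python scripts to look and compute and a tool call to move; the robot and the scene stay as the last step left them, time stands still between calls to the robot, and variables do not carry over. Pictures are saved under pics/ and viewed, at most 10 in all, crops included, and the job is handed in when it is done.

Besides the shell and the picture viewer there is one more tool, called after "Emit:" by a JSON object that holds its "method" and its "body", one argument or row to a line. drive_tool: Moves the arm, as the interface text tells. Its arguments: {"type":"object","properties":{"rows":{"type":"array"},"newtons":{"type":"number"}},"required":["rows"]}

```bash
mkdir -p pics
python3 - <<'E'
from station import *
import cv2,numpy as np
for n in("scene","top"):
    im=capture(n); cv2.imwrite(f"pics/{n}0.png",im)
    c=calibration(n); print(n,np.round(c["intrinsics"],1).tolist(),np.round(c["world_from_camera"],3).tolist())
c=calibration("wrist");print({k:np.round(v,3).tolist() for k,v in c.items()})
s=observe();print({k:np.round(v,3).tolist() for k,v in s.items()})
E
```

```text
scene [[475.0, 0.0, 281.4], [0.0, 475.0, 214.2], [0.0, 0.0, 1.0]] [[-0.77, 0.388, -0.506, 1246.222], [0.638, 0.464, -0.615, 788.774], [-0.004, -0.797, -0.605, 860.448], [0.0, 0.0, 0.0, 1.0]]
top [[507.9, 0.0, 276.7], [0.0, 507.9, 216.7], [0.0, 0.0, 1.0]] [[0.021, -0.988, 0.156, 378.639], [-1.0, -0.019, 0.012, 20.217], [-0.009, -0.156, -0.988, 1589.285], [0.0, 0.0, 0.0, 1.0]]
{'intrinsics': [[361.337, 0.0, 281.417], [0.0, 361.337, 205.751], [0.0, 0.0, 1.0]], 'hand_eye': [[-0.0, -0.946, -0.323, 83.321], [1.0, -0.0, -0.001, -0.228], [0.0, -0.323, 0.946, -116.925], [0.0, 0.0, 0.0, 1.0]]}
{'clock': 0.1, 'joint_pos': [55.088, 30.276, 82.15, 0.002, 67.69, -10.228], 'qd': [-0.016, -0.1, -0.237, -0.055, -0.071, 0.014], 'effort': [0.001, -44.331, -17.859, -0.0, 0.004, -0.0], 'tool_pos': [260.634, 567.396, 255.4], 'tcp_rot': [[-0.909, 0.418, -0.001], [0.418, 0.909, -0.002], [0.0, -0.002, -1.0]], 'contact_force': [0.369, 0.069, -0.511], 'ft_torque': [-0.024, -0.044, -0.004], 'gripper_force': 0.0, 'width': 1.0}
```

View pics/scene0.png

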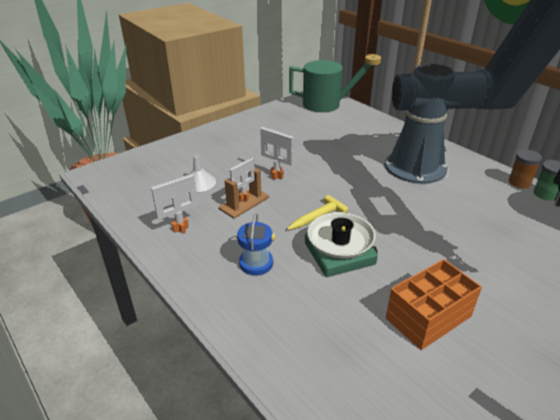

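View pics/top0.png

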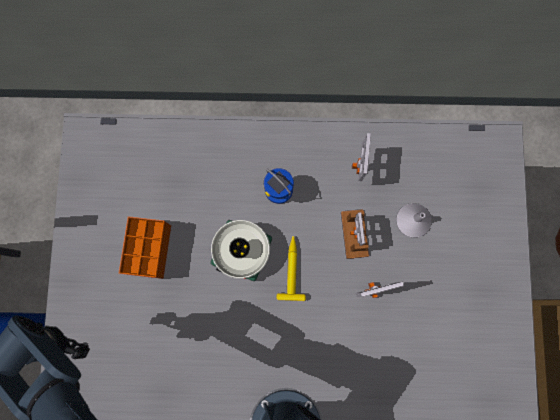

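The scene view shows the paddle in the brown holder at about (243,185), and two larger look-alikes standing at (172,205) and (277,150). In the top view the holder is at (356,232), the mixer at (240,249), the lantern at (279,186), the funnel at (414,220) and the dibber at (292,270).

```bash
cat > h.py <<'E'
import cv2,numpy as np
from station import *
def cam(n,s=None):
    c=calibration(n);K=c["intrinsics"]
    if n!="wrist": return np.array(K),np.array(c["world_from_camera"])
    T=np.eye(4);T[:3,:3]=s["tcp_rot"];T[:3,3]=s["tool_pos"]
    return np.array(K),T@np.array(c["hand_eye"])
def ray(n,uv,z,s=None):
    K,T=cam(n,s);uv=np.atleast_2d(uv).astype(float)
    d=(T[:3,:3]@np.linalg.inv(K)@np.c_[uv,np.ones(len(uv))].T).T
    o=T[:3,3];return o+d*((z-o[2])/d[:,2])[:,None]
def blob(m,box):
    u0,v0,u1,v1=box;q=np.zeros(m.shape[:2],np.uint8);q[v0:v1,u0:u1]=m[v0:v1,u0:u1].astype(np.uint8)
    cs,_=cv2.findContours(q,cv2.RETR_EXTERNAL,cv2.CHAIN_APPROX_NONE);return max(cs,key=cv2.contourArea)[:,0]
def hsv(im): return cv2.cvtColor(im,cv2.COLOR_BGR2HSV)
E
python3 - <<'E'
from h import *
im=cv2.imread("pics/top0.png");H=hsv(im).astype(int)
b=blob((H[...,2]<45),(220,230,260,268));(c,r)=cv2.minEnclosingCircle(b);print("socket px",c,r,"world z104",ray("top",c,104))
w=blob((H[...,2]>150)&(H[...,1]<60),(205,215,275,285));e=cv2.fitEllipse(w);print("bowl",e,ray("top",e[0],75))
g=blob((H[...,0]>60)&(H[...,0]<95)&(H[...,1]>80),(200,210,280,290));print("green",len(g),ray("top",g,40)[:,:2].min(0),ray("top",g,40)[:,:2].max(0))
h=blob((H[...,0]<20)&(H[...,1]>90),(335,200,375,265));R=cv2.minAreaRect(ray("top",h,12)[:,:2].astype(np.float32));print("holder",R,cv2.boundingRect(h))
for n,b in(("top",(335,205,385,265)),("top",(205,215,275,285))):
    cr=im[b[1]:b[3],b[0]:b[2]];globals().setdefault('L',[]).append(cv2.resize(cr,(390,390),interpolation=cv2.INTER_CUBIC))
cv2.imwrite("pics/c1.png",np.hstack(L))
E
```

```text
socket px (239.48837280273438, 247.7558135986328) 9.75025749206543 world z104 [[518.69265455 146.04744294 104.        ]]
bowl ((239.4786834716797, 248.68504333496094), (57.34798812866211, 57.86905288696289), 23.938791275024414) [[518.64121744 148.44231684  75.        ]]
green 25 [427.57965651  92.7297307 ] [449.05294236 125.68135835]
holder ((579.3438110351562, -205.1783447265625), (149.57582092285156, 72.19142150878906), 6.843276500701904) (341, 210, 28, 49)
```

View pics/c1.png

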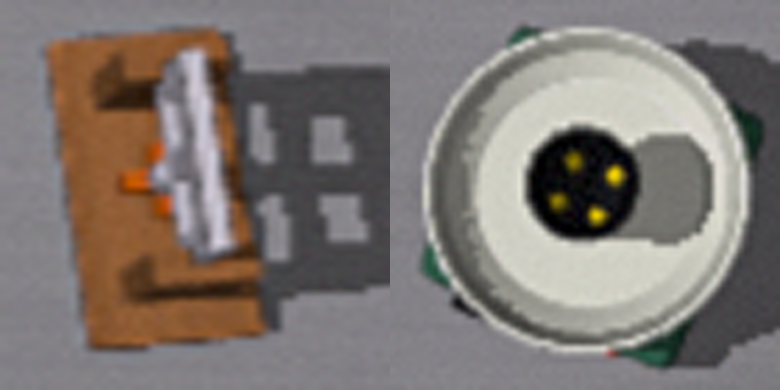

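The crop shows the paddle bar slanting with the holder (long axis at about +7°). The yellow keys lie at about 24° + 90°k around the socket at crop (585,187), so the mixer x axis is at about -21°. I'm moving above the paddle, turning the tool by -0.55 rad.

Emit:
{"method": "drive_tool", "body": {
  "rows": [
    [[0,0,-0.1],[-3,-2.8,0],1],
    [[0,0,-0.2],[-6,-5.6,0],1],
    [[0,0,-0.3],[-9,-8.4,0],1],
    [[0,0,-0.4],[-12,-11.2,0],1],
    [[0,0,-0.5],[-15,-14,0],1],
    [[0,0,-0.55],[-18,-16.8,0],1],
    [[0,0,-0.55],[-21,-19.6,0],1],
    [[0,0,-0.55],[-24,-22.4,0],1],
    [[0,0,-0.55],[-27,-25.2,0],1],
    [[0,0,-0.55],[-30,-28,0],1],
    [[0,0,-0.55],[-33,-30.8,0],1],
    [[0,0,-0.55],[-35,-33,0],1]
  ]
}}

```text
clock: 1.1
tool_pos: [442.5, 119.0, 256.3]
tcp_rot: [[-0.993, -0.117, 0.001], [-0.117, 0.993, -0.001], [-0.001, -0.001, -1.0]]
contact_force: [0.8, 0.5, 0.0]
width: 0.993
gripper_force: 0.0
```

Emit:
{"method": "drive_tool", "body": {
  "rows": [
    [[0,0,0],[-1,-3.5,0],1],
    [[0,0,0],[-2,-7,0],1],
    [[0,0,0],[-3,-10.5,0],1],
    [[0,0,0],[-4,-14,0],1],
    [[0,0,0],[-5,-17.5,0],1],
    [[0,0,0],[-6,-21,0],1],
    [[0,0,0],[-7,-24.5,0],1],
    [[0,0,0],[-8,-28,0],1],
    [[0,0,0],[-9,-31.5,0],1],
    [[0,0,0],[-9.9,-34.1,0],1],
    [[0,0,0],[-9.9,-34.1,0],1],
    [[0,0,0],[-9.9,-34.1,0],1]
  ]
}}

```text
clock: 2.1
tool_pos: [579.9, -206.3, 255.4]
tcp_rot: [[-0.993, -0.116, -0.001], [-0.116, 0.993, 0.001], [0.001, 0.001, -1.0]]
contact_force: [0.1, -0.7, -0.5]
width: 0.998
gripper_force: 0.0
```

Run:
```python
from h import *
s=observe();im=capture("wrist");cv2.imwrite("pics/w1.png",im)
import pickle;pickle.dump(s,open("w1.pkl","wb"));print(s["tool_pos"],s["clock"])
```

```text
[ 579.94863697 -206.3046929   255.39855902] 2.1
```

View pics/w1.png

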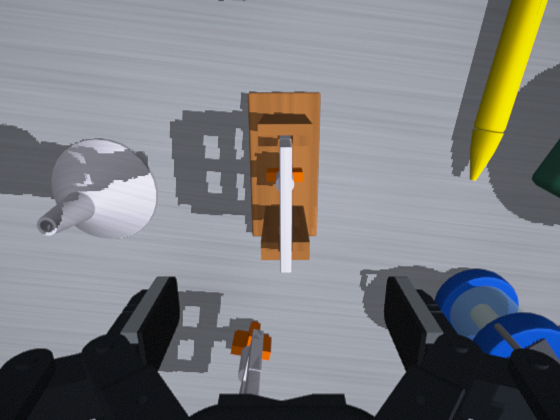

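The wrist view shows the paddle's bright top edge running vertically from (286,138) to (286,272), between the open fingers and nearly aligned.

Run:
```python
from h import *
import pickle
s=pickle.load(open("w1.pkl","rb"));im=cv2.imread("pics/w1.png");H=hsv(im).astype(int)
b=blob((H[...,2]>175)&(H[...,1]<50),(262,125,310,285));print(cv2.boundingRect(b))
P=ray("wrist",b,145,s);R=cv2.minAreaRect(P[:,:2].astype(np.float32));print(R)
d=np.array([*R[0],145])-s["tool_pos"];print("tool shift mm",d@s["tcp_rot"])
h=blob((H[...,0]<20)&(H[...,1]>100),(235,85,335,262));print("tool angle y",np.degrees(np.arctan2(s["tcp_rot"][1,1],s["tcp_rot"][0,1])))
```

```text
(262, 147, 48, 138)
((583.4801635742188, -202.2513885498047), (98.1495132446289, 33.68487548828125), 5.681900978088379)
tool shift mm [ -4.08325652   3.50902234 110.39817285]
tool angle y 96.68848561431058
```

Run:
```python
from h import *
import pickle
s=pickle.load(open("w1.pkl","rb"));im=cv2.imread("pics/w1.png");g=im.astype(int)
for v in(150,200,240,255,266,270,274):print(v,g[v,274:300].mean(1).astype(int).tolist())
for p in((286,138),(286,272),(279.5,205),(292.5,205)):print((ray("wrist",p,145,s)[0]-s["tool_pos"])@s["tcp_rot"])
```

```text
150 [119, 118, 116, 116, 113, 122, 182, 224, 225, 228, 229, 232, 235, 234, 234, 233, 232, 223, 135, 120, 124, 126, 125, 124, 124, 124]
200 [119, 117, 117, 116, 114, 117, 163, 223, 226, 227, 229, 231, 233, 233, 233, 233, 232, 207, 129, 122, 125, 126, 125, 124, 124, 124]
240 [47, 48, 49, 48, 45, 66, 139, 220, 228, 227, 227, 228, 230, 231, 232, 232, 231, 172, 67, 46, 48, 45, 48, 44, 45, 42]
255 [119, 119, 118, 117, 117, 116, 141, 215, 227, 225, 225, 227, 230, 230, 230, 232, 231, 184, 124, 117, 118, 118, 117, 117, 118, 118]
266 [169, 170, 169, 169, 170, 165, 151, 211, 226, 224, 224, 225, 228, 229, 229, 231, 230, 191, 169, 168, 168, 167, 168, 169, 169, 169]
270 [171, 169, 171, 171, 171, 166, 151, 210, 227, 226, 225, 227, 229, 229, 230, 231, 231, 191, 171, 171, 171, 170, 170, 169, 171, 170]
274 [173, 171, 172, 173, 171, 172, 171, 172, 172, 171, 172, 172, 169, 171, 170, 169, 171, 169, 170, 169, 170, 170, 171, 171, 171, 171]
[ 50.58866881   2.62161261 110.44866604]
[-43.73013681   2.98081149 110.3604379 ]
[  6.4012621   -1.52764905 110.40321105]
[  6.39858246   7.10746357 110.41145056]
```

Emit:
{"method": "drive_tool", "body": {
  "rows": [
    [[0,0,0],[0.25,0.28,2],1],
    [[0,0,0],[0.25,0.28,4.5],1],
    [[0,0,0],[0.25,0.28,7],1],
    [[0,0,0],[0.25,0.28,9],1],
    [[0,0,0],[0.25,0.28,11],1],
    [[0,0,0],[0.25,0.28,12.4],1],
    [[0,0,0],[0.25,0.28,12.4],0],
    [[0,0,0],[0.25,0.28,12.4],0],
    [[0,0,0],[0.25,0.28,12.4],0],
    [[0,0,0],[0.25,0.28,12.4],0],
    [[0,0,0],[0.25,0.28,12.4],0],
    [[0,0,0],[0.25,0.28,12.4],0]
  ],
  "newtons": 80
}}

```text
clock: 3.15
tool_pos: [577.7, -202.6, 133.4]
tcp_rot: [[-0.993, -0.119, 0.002], [-0.119, 0.993, -0.001], [-0.002, -0.001, -1.0]]
contact_force: [-0.1, 0.5, -0.3]
width: 0.141
gripper_force: 0.0
```

Emit:
{"method": "drive_tool", "body": {
  "rows": [
    [[0,0,0],[0,0,0],0],
    [[0,0,0],[0,0,0],0],
    [[0,0,0],[0,0,0],0],
    [[0,0,0],[0,0,0],0],
    [[0,0,0],[0,0,0],0],
    [[0,0,0],[0,0,0],0]
  ]
}}

```text
clock: 3.65
tool_pos: [577.8, -202.8, 133.4]
tcp_rot: [[-0.993, -0.119, 0.002], [-0.119, 0.993, -0.001], [-0.002, -0.001, -1.0]]
contact_force: [-1.1, 0.9, 5.2]
width: 0.083
gripper_force: 78.1
```

Emit:
{"method": "drive_tool", "body": {
  "rows": [
    [[0,0,0],[0,0,-0.8],0],
    [[0,0,0],[0,0,-1.6],0],
    [[0,0,0],[0,0,-2.4],0],
    [[0,0,0],[0,0,-3.2],0],
    [[0,0,0],[0,0,-4.2],0],
    [[0,0,0],[0,0,-5.4],0],
    [[0,0,0],[0,0,-6.8],0],
    [[0,0,0],[0,0,-8.4],0],
    [[0,0,0],[0,0,-10],0],
    [[0,0,0],[0,0,-11],0],
    [[0,0,0],[0,0,-11],0],
    [[0,0,0],[0,0,-11],0]
  ]
}}

```text
clock: 4.65
tool_pos: [577.3, -202.4, 243.0]
tcp_rot: [[-0.993, -0.119, 0.001], [-0.119, 0.993, -0.001], [-0.001, -0.001, -1.0]]
contact_force: [-1.1, -0.2, -1.4]
width: 0.084
gripper_force: 78.4
```

Run:
```python
from h import *
s=observe();print({k:np.round(s[k],2).tolist() for k in("tool_pos","contact_force","gripper_force","joint_pos")})
d=np.array([518.7,147.5,0])-s["tool_pos"];print("to socket, tool mm",d@s["tcp_rot"])
im=capture("top");cv2.imwrite("pics/top1.png",im)
```

```text
{'tool_pos': [577.28, -202.43, 242.99], 'contact_force': [-1.12, -0.24, -1.4], 'gripper_force': 78.38, 'joint_pos': [-29.78, 30.02, 84.92, 0.0, 64.99, -126.61]}
to socket, tool mm [ 16.80300813 354.58081389 242.73214124]
```

The paddle is lifted (grip 78 N, TCP 243). Next is a look pose beside the mixer, with the paddle turned by +0.49 about the tool z axis.

Emit:
{"method": "drive_tool", "body": {
  "rows": [
    [[0,0,0.05],[-0.6,3.2,0],0],
    [[0,0,0.1],[-1.1,6.4,0],0],
    [[0,0,0.15],[-1.7,9.6,0],0],
    [[0,0,0.2],[-2.2,12.8,0],0],
    [[0,0,0.25],[-2.8,16,0],0],
    [[0,0,0.3],[-3.3,19.2,0],0],
    [[0,0,0.35],[-3.9,22.4,0],0],
    [[0,0,0.4],[-4.4,25.6,0],0],
    [[0,0,0.45],[-5,28.8,0],0],
    [[0,0,0.49],[-5.5,31.7,0],0],
    [[0,0,0.49],[-5.5,31.7,0],0],
    [[0,0,0.49],[-5.5,31.7,0],0]
  ]
}}

```text
clock: 5.7
tool_pos: [593.1, 120.6, 240.8]
tcp_rot: [[-0.933, 0.359, -0.003], [0.359, 0.933, -0.0], [0.003, -0.001, -1.0]]
contact_force: [-0.8, -0.3, -2.6]
width: 0.085
gripper_force: 78.6
```

Run:
```python
from h import *
import pickle
s=observe();im=capture("wrist");cv2.imwrite("pics/w2.png",im);pickle.dump(s,open("w2.pkl","wb"))
print(s["tool_pos"],s["tcp_rot"].round(3).tolist() if hasattr(s["tcp_rot"],"round") else s["tcp_rot"])
```

```text
[593.07115201 120.57040652 240.81559825] [[-0.933, 0.359, -0.003], [0.359, 0.933, -0.0], [0.003, -0.001, -1.0]]
```

View pics/w2.png

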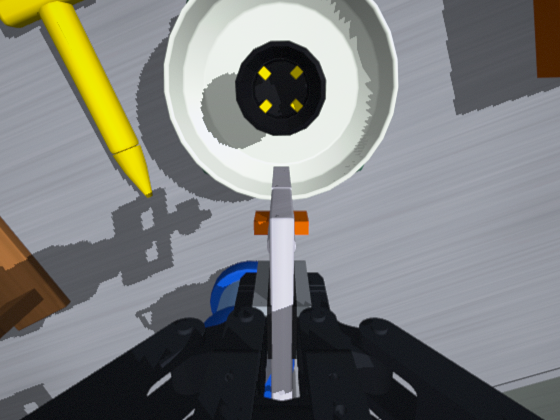

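The wrist view shows the four yellow keys near (264,73), (296,72), (265,106) and (297,105), square to the paddle. The paddle's splines are at (255..308, 222) and its end face is at v≈167–217.

Run:
```python
from h import *
import pickle
s=pickle.load(open("w2.pkl","rb"));im=cv2.imread("pics/w2.png");H=hsv(im).astype(int)
R=np.array(s["tcp_rot"]);t=np.array(s["tool_pos"])
m=((H[...,0]>20)&(H[...,0]<35)&(H[...,1]>120)&(H[...,2]>100)).astype(np.uint8);m[:45]=0;m[135:]=0;m[:,:240]=0;m[:,325:]=0
n,_,st,c=cv2.connectedComponentsWithStats(m);c=c[1:];print(st[1:,4],c.round(1).tolist())
P=(ray("wrist",c,79,s)-t)@R;ctr=P.mean(0);q=P[:,:2]-ctr[:2];print("keys tool",P.round(1).tolist(),"r",np.hypot(*q.T),"ctr",ctr,"ang",(np.degrees(np.arctan2(q[:,1],q[:,0]))%90))
b=blob(H[...,2]<60,(225,30,335,145));(cc,r)=cv2.minEnclosingCircle(b);print("mouth",cc,r,(ray("wrist",cc,104,s)[0]-t)@R)
o=((H[...,0]<15)&(H[...,1]>150)).astype(np.uint8);o[:200]=0;o[245:]=0;o[:,:245]=0;o[:,320:]=0;x,y,w,h=cv2.boundingRect(o);print("spl",x,y,w,h)
f=t[2]-113.4
for p in((x,y+4),(x+w,y+4),(x,y),(x+w/2,y),):print("spline z24",((ray("wrist",p,f+24,s)[0]-t)@R).round(1))
g=im.mean(2).astype(int);print(g[160:225,281].tolist())
for v in(167,190,217):print(v,[((ray("wrist",(281.5,v),f+z,s)[0]-t)@R)[0].round(1) for z in(50,90,125)])
```

```text
[111  88 102  82] [[264.1, 72.6], [296.2, 72.2], [265.3, 105.7], [295.9, 105.2]]
keys tool [[90.0, -12.9, 162.1], [90.3, 10.4, 162.0], [66.9, -12.4, 162.0], [67.3, 10.4, 162.0]] r [16.40025684 16.39728588 16.27535191 16.17884485] ctr [ 78.62623283  -1.11975581 162.02672759] ang [44.11132324 44.59576749 43.81832293 44.54182239]
mouth (280.644775390625, 87.67967987060547) 47.255699157714844 [ 79.99345651  -0.85040733 137.02989247]
spl 254 211 55 24
spline z24 [  6.9 -17.   89.4]
spline z24 [ 6.9 16.5 89.4]
spline z24 [  9.5 -17.   89.4]
spline z24 [ 9.5 -0.3 89.4]
[235, 235, 235, 241, 245, 244, 179, 126, 126, 125, 126, 126, 126, 125, 125, 124, 125, 125, 124, 125, 124, 124, 125, 125, 124, 124, 129, 166, 157, 132, 123, 122, 123, 124, 123, 122, 121, 121, 123, 121, 123, 124, 123, 125, 127, 125, 126, 126, 123, 124, 122, 124, 123, 120, 121, 120, 121, 141, 194, 217, 222, 224, 225, 225, 224]
167 [np.float64(42.6), np.float64(51.6), np.float64(59.5)]
190 [np.float64(30.4), np.float64(42.1), np.float64(52.4)]
217 [np.float64(15.4), np.float64(30.5), np.float64(43.6)]
```

Emit:
{"method": "drive_tool", "body": {
  "rows": [
    [[0,0,0],[2.5,0,0],0],
    [[0,0,0],[5,0,0],0],
    [[0,0,0],[7,-0.05,0],0],
    [[0,0,0],[8,-0.07,0],0],
    [[0,0,0],[8,-0.07,0],0],
    [[0,0,0],[8,-0.07,1],0],
    [[0,0,0],[8,-0.07,2],0],
    [[0,0,0],[8,-0.07,3],0],
    [[0,0,0],[8,-0.07,3.8],0],
    [[0,0,0],[8,-0.07,4.2],0],
    [[0,0,0],[8,-0.07,4.2],0]
  ]
}}

```text
clock: 6.67
tool_pos: [518.8, 146.9, 198.5]
tcp_rot: [[-0.932, 0.363, -0.003], [0.363, 0.932, -0.0], [0.003, -0.001, -1.0]]
contact_force: [-0.4, 0.0, -2.6]
width: 0.081
gripper_force: 78.7
```

Run:
```python
from h import *
import pickle
s=observe();im=capture("wrist");cv2.imwrite("pics/w3.png",im[:330]);pickle.dump(s,open("w3.pkl","wb"))
a=pickle.load(open("w2.pkl","rb"));print("moved tool",(np.array(s["tool_pos"])-a["tool_pos"])@a["tcp_rot"],s["contact_force"])
```

```text
moved tool [78.66308248 -2.03616868 42.57172197] [-0.39183826  0.02364585 -2.56520322]
```

View pics/w3.png

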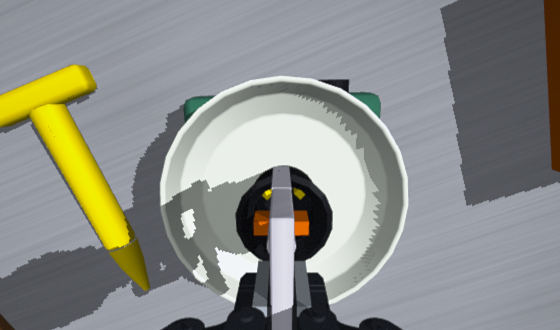

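The splines are inside the cup mouth, with the keys visible at (270,195) and (298,195). The paddle at u≈281.5 sits about 3 px left of the socket centre (~284.5), so I'm correcting by +1.3 mm in y and +1 mm in x while lowering.

Emit:
{"method": "drive_tool", "body": {
  "rows": [
    [[0,0,0],[0.1,0.13,0],0],
    [[0,0,0],[0.1,0.13,0.3],0],
    [[0,0,0],[0.1,0.13,0.6],0],
    [[0,0,0],[0.1,0.13,0.9],0],
    [[0,0,0],[0.1,0.13,1.2],0],
    [[0,0,0],[0.1,0.13,1.5],0],
    [[0,0,0],[0.1,0.13,1.8],0],
    [[0,0,0],[0.1,0.13,1.8],0],
    [[0,0,0],[0.1,0.13,1.8],0]
  ]
}}

```text
clock: 7.47
tool_pos: [518.7, 148.7, 182.1]
tcp_rot: [[-0.932, 0.362, -0.001], [0.362, 0.932, -0.0], [0.0, -0.0, -1.0]]
contact_force: [-0.5, 0.7, -1.9]
width: 0.083
gripper_force: 78.7
```

The foot is at about 69 mm, well below the key tops (79 mm), with no contact force, so it is meshed. Lowering to the floor.

Emit:
{"method": "drive_tool", "body": {
  "rows": [
    [[0,0,0],[0,0,0.15],0],
    [[0,0,0],[0,0,0.3],0],
    [[0,0,0],[0,0,0.4],0],
    [[0,0,0],[0,0,0.5],0],
    [[0,0,0],[0,0,0.5],0],
    [[0,0,0],[0,0,0.5],0],
    [[0,0,0],[0,0,0.5],0],
    [[0,0,0],[0,0,0.5],0]
  ]
}}

```text
clock: 8.13
tool_pos: [519.0, 148.8, 177.7]
tcp_rot: [[-0.932, 0.362, 0.001], [0.362, 0.932, -0.0], [-0.001, 0.0, -1.0]]
contact_force: [-1.0, -0.2, 3.2]
width: 0.081
gripper_force: 79.5
```

Emit:
{"method": "drive_tool", "body": {
  "rows": [
    [[0,0,0],[0,0,0.15],0],
    [[0,0,0],[0,0,0.3],0],
    [[0,0,0],[0,0,0.45],0],
    [[0,0,0],[0,0,0.6],0],
    [[0,0,0],[0,0,0.75],0],
    [[0,0,0],[0,0,0.85],0],
    [[0,0,0],[0,0,0.85],0],
    [[0,0,0],[0,0,0.85],0]
  ]
}}

```text
clock: 8.8
tool_pos: [519.1, 148.8, 170.4]
tcp_rot: [[-0.932, 0.362, 0.001], [0.362, 0.932, 0.0], [-0.001, 0.0, -1.0]]
contact_force: [-2.9, -0.0, 13.6]
width: 0.08
gripper_force: 81.4
```

Emit:
{"method": "drive_tool", "body": {
  "rows": [
    [[0,0,0],[0,0,0.05],0],
    [[0,0,0],[0,0,0.1],0],
    [[0,0,0],[0,0,0.1],0],
    [[0,0,0],[0,0,0.1],0],
    [[0,0,0],[0,0,0.1],0],
    [[0,0,0],[0,0,0.1],0]
  ]
}}

```text
clock: 9.3
tool_pos: [519.2, 148.8, 170.3]
tcp_rot: [[-0.932, 0.362, 0.002], [0.362, 0.932, -0.0], [-0.002, 0.001, -1.0]]
contact_force: [-4.3, -0.4, 20.7]
width: 0.084
gripper_force: 82.2
```

Run:
```python
from h import *
cv2.imwrite("pics/w4.png",capture("wrist")[:330])
s=observe();print(s["contact_force"],s["tool_pos"],s["gripper_force"])
```

```text
[-4.93292734 -0.87838298 20.95695166] [519.19057157 148.81955432 170.32836323] 82.21362948417664
```

View pics/w4.png

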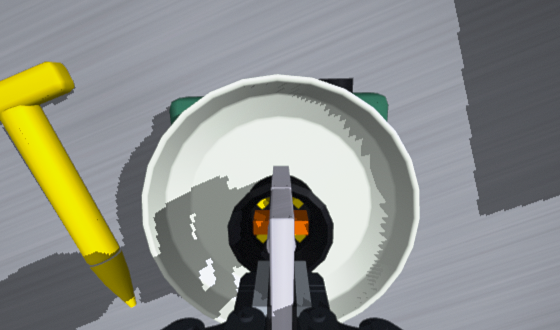

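The paddle is at (281,225), centred in the socket (230..333), with the splines between the yellow keys. The height no longer changes while the force rose to 21 N, so the socket is at its stop.

```bash
python3 -c "
from station import *
print(finish_job())"
```

```text
the job is handed in; nothing more can be done
None
```

The job is handed in at about 9.3 s of robot time: the paddle is meshed in the drive socket and held gripped, pressed to the spring's stop at about 21 N; the judge's verdict was not shown.

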